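# Touch-latch slide cabinet

### The arm

A 6-joint arm with a two-finger parallel gripper is mounted at the origin on the work surface. World frame = base frame: x ahead of the robot, y to its left, z up, the work surface at z = 0. Lengths are in m, angles in rad, forces in N, time in s.
With the tool pointing down it reaches from about 0.35 to 0.775 m from the base axis. Payload 7.3 kg.
Tool frame: the origin (TCP) lies midway between the tips of the shut fingers; the grasp point (between the pads) lies 19 mm behind it; z points along the fingers, y is the direction in which the jaws open and shut (so a half turn about z gives the same grasp; the last joint's range is limited). The gripper opens to 92 mm and grips with 3 to 60 N. Pads are 19 mm wide; open, the fingers measure 130 mm over their backs; the gripper's body (75 mm by 190 mm) begins 47 mm behind the grasp point.
Start: joints at [-1.452, 0.342, 1.524, -0, 1.275, -0.146], TCP at [0.137, -0.507, 0.227] pointing down, gripper open.
Joint ranges: [-2.53, 2.53], [-0.77, 2.02], [0.04, 2.7], [-1, 4.14], [0.28, 2.66], [-3.11, 3.11]. Speed limits (rad/s): [2.57, 2.57, 3.14, 3.14, 3.14, 3.14].

### API

Orientations are given as [roll, pitch, yaw] about the fixed x, y, z axes, in that order (R = Rz(yaw) Ry(pitch) Rx(roll)).
In Python, from cell import status, eyes, job gives the robot as it stands.
- The arm moves only by the tool jog_arm, never from a script. Its argument "series" is a list of rows, each a list of 3 entries, a list of its own where there are three numbers: the gripper command: -1 is shut, 1 is fully open, values between are in proportion, then the shift along the tool's x, y, z in m, then the turn, a rotation vector about the tool's x, y, z in rad. In form: [[grip, [x, y, z], [ax, ay, az]], ...]. A call has 1 to 12 rows; each row is the pose to reach, as a shift and turn from the pose commanded when the call began, along the tool's axes at that moment; what a row does not reach only later rows make up. A row lasts 1/12 s, in which the tool goes at most 41.7 mm and 7.16 degrees, less where a joint would pass 70% of its speed; a pose out of reach is approached as far as the arm can. A call with a gripper value outside its range is refused whole. The fingers move at their own pace and stop on an object; "squeeze" is the grip in N (left out, the last holds). Time passes only in rows, so rows that repeat a pose let the fingers close. It gives the time, the measured TCP pose, the force and the opening at its end, in the units of the state.
- status.observe(): the state, without advancing time (a new reading comes with each control period).
- eyes.read_camera(name): name is "scene" or "top" or "wrist"; returns a dict with "img" (420x560x3 uint8, red, green, blue), "range_z" (420x560 float32, m along the optical axis (not along the pixel's ray), 0 where there is no reading), "camera_matrix" (3x3 intrinsics, pixels), "T" (4x4, takes a point from camera to world coordinates); the wrist camera has in their place "tool_from_camera" (4x4, takes a point from camera to tool coordinates, whose origin is the TCP and whose axes are the flange's). Camera axes: x right, y down, z forward; pixel columns grow to the right and rows downward; lengths in m; the calibration is good to about 2 mm. A picture is of the moment at which its call begins: read the wrist's pose just before it.
- job.hand_in(): hands the job in, once; it reports no verdict.
The state is a dict: "time": time; "qpos": joint angles; "qvel": joint speeds; "joint_efforts": joint torques, N m; "tool_pos": TCP position; "tool_rot": TCP orientation; "contact_force": force on the tool from outside, world axes, zero at the start; "torque": the same for the moment, N m; "opening": finger opening in m.
Only numpy, scipy, OpenCV 4.12 (cv2) and the standard library are available. Lean on these libraries where they do the work, as an engineer would, in place of code of your own. Each camera call takes 0.05 s, during which the arm holds its last target.

### The job

Open the broader of the two small slide cabinets: press its handleless door in near the free edge (the right-hand edge as seen from the robot) until the catch lets go, let the door spring ajar, then push it from behind with the fingertips until it stands wide open, at about a right angle or further. Only touch and push, do not grip the door; leave the narrow cabinet shut and all the dishes, bottles and other things where they are, and finish clear of everything.

Things in the scene. Friction and masses are not known exactly. Their poses are not given: they have to be found in the camera images.
- broad: the broad grey cabinet: 190 mm broad (its y), 160 mm deep (its x, without door), 150 mm high, fixed. Origin: centre of underside; own x runs from front to back, y to the hinge side, z up. White handleless door, 190 mm wide, 16 mm thick, 10 to 148 mm above the table. Shut, its outer face is 104 mm and its inner face 88 mm before (-x of) the origin, 8 mm clear of the front
- broad_door (a joint): broad door's angle, rad: 0 shut, negative pressed in (stop -0.034), positive open (stop 1.9). Pressed in 0.02 (4 mm at the free edge; about 3 N there, 5 to 8 N is ample) the catch lets go; once the finger draws back, a spring throws the door ajar to about 0.45, its free edge some 80 mm towards the robot. From there a light friction hinge (about 1 N) stays where left. Pushed shut it does not latch again
- broad_hinge (a point): point on the broad door's vertical hinge axis, at the height of the door's top edge; the axis lies in the plane of the door's inner face, at the cabinet's +y side. From it the door reaches 190 mm to its free edge, towards the cabinet's -y when shut; it opens towards the cabinet's -x
- broad_press (a point): point on the outer face of the broad door, 25 mm from the free edge, 45 mm below the door's top edge; moves with the door. Behind the door the catch and ejector are lower than 75 mm above the table
- narrow: the narrow cabinet, to be left shut: as the broad one in make, depth, height and axes, but 120 mm broad; fixed; origin: centre of its underside
- narrow_door (a joint): angle of the narrow cabinet's door, rad: 0 shut, positive open
- covered_dish: covered clear petri dish, 92 mm across, 16 mm high, lying on the roof of the broad cabinet; origin: centre of its underside; loose, to be left alone
- open_dish: open shallow glass dish, 84 mm across, 18 mm high, on the table beside the broad cabinet, on its hinge side; origin: centre of its underside; loose, to be left alone
- specimen_jar: glass jar with black cap, 48 mm across, 70 mm high, standing before the narrow cabinet; origin: centre of its underside; loose, to be left alone
- lens_ring: black lens ring lying flat, 72 mm across, 12 mm high, before the narrow cabinet; origin: centre of its underside; loose, to be left alone
- forceps: steel forceps, 130 mm long, 12 mm high, lying on the roof of the narrow cabinet; origin: about its middle; loose, to be left alone
- stain_bottle: amber bottle, 54 mm across, 120 mm high, at the right of the table; origin: centre of its underside; loose, to be left alone
- beaker: small glass beaker, 64 mm across, 75 mm high, at the left of the table; origin: centre of its underside; loose, to be left alone

How it is judged:
By the outcome, as a careful person would: the job done as asked, in the order asked, and still so for the second after the job is handed in, with the robot touching nothing.
It also fails if it takes over 51 s, if anything falls off the work surface, if the arm or the gripper's body presses on something with over 40 N, if the wrist force passes 120 N, or if a joint passes its speed limit or range.

## Working session

There is one attempt and no reset: what is moved stays moved. The work goes in short steps, Python scripts to look and compute and a tool call to move; the robot and the scene stay as the last step left them, time stands still between calls to the robot, and variables do not carry over. Pictures are saved under pics/ and viewed, and the job is handed in when it is done.

Besides the shell and the picture viewer there is one more tool, called after ">>>" as name([rows], argument=value, ...), one row to a line, values as JSON. jog_arm: Moves the arm, as the interface text tells. Its arguments: {"type":"object","properties":{"series":{"type":"array","items":{"type":"array"}},"squeeze":{"type":"number"}},"required":["series"]}

```bash
mkdir -p pics; ls; python3 - <<'E'
from cell import status, eyes
import cv2, numpy as np, pickle
s=status.observe(); print({k:np.round(v,3) for k,v in s.items()})
for n in ("scene","top"):
    d=eyes.read_camera(n); pickle.dump(d,open(n+"0.pkl","wb"))
    cv2.imwrite(f"pics/{n}0.png",cv2.cvtColor(d["img"],cv2.COLOR_RGB2BGR))
    print(n,d["camera_matrix"],d["T"].round(3))
E
```

```text
pics
{'time': np.float64(0.0), 'qpos': array([-1.452,  0.343,  1.525,  0.   ,  1.275, -0.146]), 'qvel': array([0.   , 0.   , 0.001, 0.001, 0.002, 0.001]), 'joint_efforts': array([ -0.   , -43.124, -24.422,   0.072,   0.056,  -0.   ]), 'tool_pos': array([ 0.137, -0.506,  0.226]), 'tool_rot': array([-3.14 , -0.   ,  0.265]), 'contact_force': array([-1.037, -0.102, -0.299]), 'torque': array([-0.046,  0.036, -0.03 ]), 'opening': np.float64(0.092)}
scene [[519.29465111   0.         287.83241743]
 [  0.         519.29465111 207.808351  ]
 [  0.           0.           1.        ]] [[-0.086  0.944 -0.32   0.987]
 [ 0.996  0.079 -0.035  0.058]
 [-0.008 -0.321 -0.947  1.434]
 [ 0.     0.     0.     1.   ]]
top [[534.40819323   0.         287.75839328]
 [  0.         534.40819323 209.15709607]
 [  0.           0.           1.        ]] [[ 0.018 -0.999  0.05   0.484]
 [-1.    -0.017  0.021 -0.008]
 [-0.02  -0.051 -0.999  1.707]
 [ 0.     0.     0.     1.   ]]
```

View pics/scene0.png

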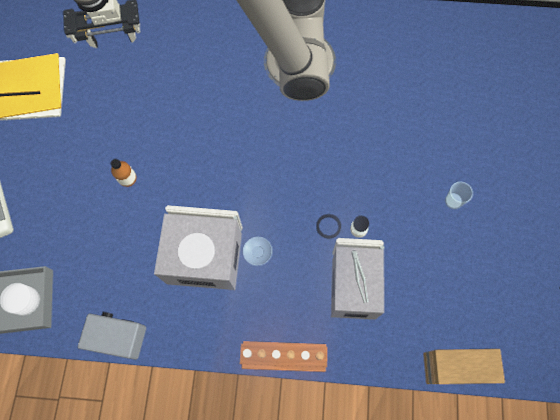

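View pics/top0.png

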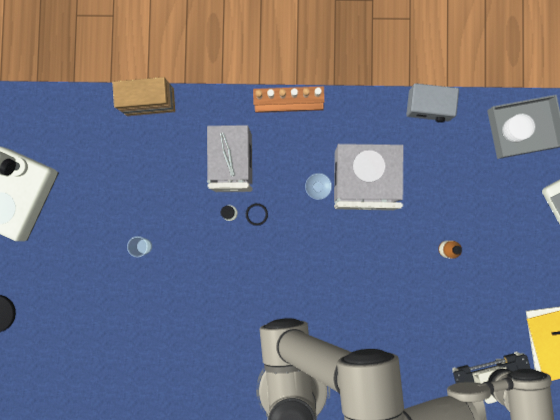

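Both views show the broad cabinet: in scene around (200,248), in top around (369,176). Its door faces the robot, and the dish is on its roof. I'll enlarge both.

```bash
python3 - <<'E'
import cv2, numpy as np, pickle
for n,(u0,v0,u1,v1) in {"scene":(140,190,280,295),"top":(300,130,420,220)}.items():
    d=pickle.load(open(n+"0.pkl","rb"))
    c=cv2.cvtColor(d["img"][v0:v1,u0:u1],cv2.COLOR_RGB2BGR)
    k=5 if n=="scene" else 6
    c=cv2.resize(c,None,fx=k,fy=k,interpolation=cv2.INTER_CUBIC)
    for u in range(u0,u1,10):
        cv2.putText(c,str(u),((u-u0)*k,10),0,.35,(0,255,255)); cv2.line(c,((u-u0)*k,12),((u-u0)*k,18),(0,255,255))
    for v in range(v0,v1,10):
        cv2.putText(c,str(v),(0,(v-v0)*k+4),0,.35,(0,255,255)); 
    cv2.imwrite(f"pics/{n}0c.png",c)
E
```

```text
(no output)
```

View pics/scene0c.png

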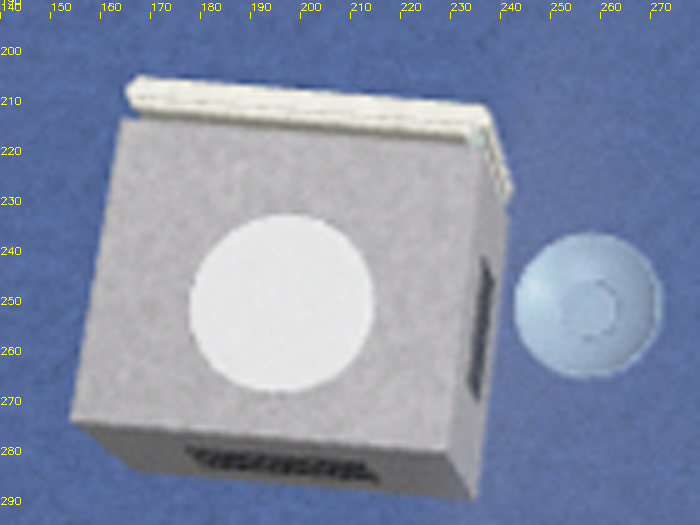

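View pics/top0c.png

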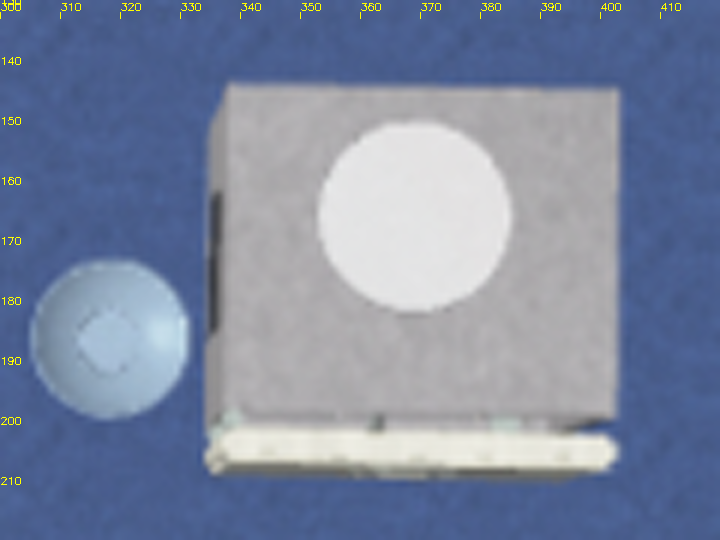

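```bash
cat > h.py <<'E'
import numpy as np, pickle
D={n:pickle.load(open(f"{n}0.pkl","rb")) for n in("scene","top")}
def ray(n,u,v):
    d=D[n];K=d["camera_matrix"];T=d["T"]
    r=T[:3,:3]@np.array([(u-K[0,2])/K[0,0],(v-K[1,2])/K[1,1],1]);return T[:3,3],r
def onz(n,u,v,z):
    o,r=ray(n,u,v);return o+r*(z-o[2])/r[2]
def tri(a,b):
    A=np.zeros((3,3));B=np.zeros(3);os=[]
    for n,p in(("scene",a),("top",b)):
        o,r=ray(n,*p);r=r/np.linalg.norm(r);P=np.eye(3)-np.outer(r,r);A+=P;B+=P@o;os.append((o,P))
    x=np.linalg.solve(A,B);return x.round(4),[round(float(np.linalg.norm(P@(x-o))),4) for o,P in os]
E
python3 - <<'E'
from h import *
P={"bFree":((154.3,274),(402.8,144.8)),"bHinge":((229,280),(337.8,144)),"fFree":((164.5,213.8),(402.4,199)),
"doorFreeOut":((166.5,205.5),(402.3,207)),"doorHingeOut":((236.5,211),(337,208)),"doorFreeMid":((165.2,208.5),(402.6,205.2))}
for k,(a,b) in P.items():
    print(k,tri(a,b),onz("scene",*a,.149).round(4),onz("top",*b,.149).round(4))
print("dish roof",onz("scene",196,250.5,.166),onz("top",368.5,166,.166))
print("odish",onz("scene",257,251,.018),onz("top",317.5,186,.018))
print("jar",onz("scene",360,222,.07),onz("top",229,212.5,.07)," ring",onz("scene",328.5,226,.012))
print("bottle",onz("scene",116,164,.12),onz("top",456,250,.12))
# depth points on the roof
for n in D:
    d=D[n];K=d["camera_matrix"];v,u=np.mgrid[0:420,0:560];z=d["range_z"]
    X=np.stack([(u-K[0,2])/K[0,0]*z,(v-K[1,2])/K[1,1]*z,z],-1)@d["T"][:3,:3].T+d["T"][:3,3]
    m=(abs(X[...,2]-.149)<.006)&(X[...,0]>.4)&(X[...,0]<.85)&(X[...,1]<0)&(X[...,1]>-.4)&(z>0)
    p=X[m]; print(n,m.sum(),p.min(0),p.max(0),np.median(p,0))
    import cv2
    print(cv2.minAreaRect(p[:,:2].astype(np.float32)*1000))
E
```

```text
bFree (array([ 0.756 , -0.308 ,  0.1505]), [0.0001, 0.0001]) [ 0.7558 -0.3085  0.149 ] [ 0.7562 -0.3081  0.149 ]
bHinge (array([ 0.7554, -0.1187,  0.1517]), [0.0006, 0.0006]) [ 0.755  -0.1196  0.149 ] [ 0.7558 -0.1183  0.149 ]
fFree (array([ 0.5971, -0.3077,  0.152 ]), [0.0001, 0.0001]) [ 0.5962 -0.3087  0.149 ] [ 0.5973 -0.3081  0.149 ]
doorFreeOut (array([ 0.5738, -0.3072,  0.1507]), [0.0005, 0.0005]) [ 0.5731 -0.3071  0.149 ] [ 0.574 -0.308  0.149]
doorHingeOut (array([ 0.5689, -0.1216,  0.1373]), [0.0023, 0.0023]) [ 0.573  -0.1222  0.149 ] [ 0.5678 -0.1185  0.149 ]
doorFreeMid (array([ 0.5797, -0.3104,  0.1431]), [0.0004, 0.0004]) [ 0.5816 -0.3092  0.149 ] [ 0.5792 -0.3089  0.149 ]
dish roof [ 0.69084791 -0.20909021  0.166     ] [ 0.69004537 -0.20654961  0.166     ]
odish [ 0.64339923 -0.06943348  0.018     ] [ 0.6436266  -0.06516541  0.018     ]
jar [0.55098104 0.20866014 0.07      ] [0.55252012 0.20711491 0.07      ]  ring [0.55188304 0.1259904  0.012     ]
bottle [ 0.45545969 -0.47395609  0.12      ] [ 0.45154721 -0.4720112   0.12      ]
scene 3733 [ 0.57009565 -0.31138945  0.14305105] [ 0.75555065 -0.11989662  0.15499629] [ 0.65609675 -0.21663024  0.15069461]
((662.81591796875, -215.66500854492188), (191.46092224121094, 185.3964385986328), 89.9622802734375)
top 2803 [ 0.57162347 -0.30742168  0.14300316] [ 0.75707164 -0.11649816  0.15499935] [ 0.65181884 -0.21679749  0.14928239]
((664.6593017578125, -211.93783569335938), (185.57855224609375, 190.2907257080078), 0.30054736137390137)
```

The cabinet stands square to the world frame. Its origin is near (0.676, -0.2135), the outer door face is at x≈0.572, the hinge is at (0.588, -0.1185) and the free edge is at y≈-0.3085. First move: shut the fingers and go to a point in front of the press point, with yaw turned to 0.

>>> jog_arm([
  [-1, [0.015, -0.006, 0], [0, 0, 0.01]],
  [-1, [0.045, -0.017, 0], [0, 0, 0.03]],
  [-1, [0.08, -0.03, 0], [0, 0, 0.06]],
  [-1, [0.12, -0.045, 0], [0, 0, 0.09]],
  [-1, [0.16, -0.06, 0], [0, 0, 0.12]],
  [-1, [0.2, -0.074, 0], [0, 0, 0.15]],
  [-1, [0.24, -0.089, 0], [0, 0, 0.18]],
  [-1, [0.28, -0.104, 0], [0, 0, 0.21]],
  [-1, [0.315, -0.117, 0], [0, 0, 0.24]],
  [-1, [0.34, -0.126, 0], [0, 0, 0.255]],
  [-1, [0.355, -0.132, 0], [0, 0, 0.265]],
  [-1, [0.36, -0.134, 0], [0, 0, 0.265]],
])

```text
time: 1.1
tool_pos: [0.4515, -0.2811, 0.2262]
tool_rot: [-3.141, 0.0, 0.003]
contact_force: [-0.3, -0.1, -0.2]
opening: 0.0166
```

>>> jog_arm([
  [-1, [0, 0.002, 0.02], [0, 0, 0]],
  [-1, [0, 0.002, 0.05], [0, 0, 0]],
  [-1, [0, 0.002, 0.085], [0, 0, 0]],
  [-1, [0, 0.002, 0.11], [0, 0, 0]],
  [-1, [0, 0.002, 0.12], [0, 0, 0]],
  [-1, [0, 0.002, 0.122], [0, 0, 0]],
  [-1, [0.03, 0.002, 0.122], [0, 0, 0]],
  [-1, [0.055, 0.002, 0.122], [0, 0, 0]],
  [-1, [0.075, 0.002, 0.122], [0, 0, 0]],
  [-1, [0.085, 0.002, 0.122], [0, 0, 0]],
  [-1, [0.085, 0.002, 0.122], [0, 0, 0]],
])

```text
time: 2.02
tool_pos: [0.5372, -0.286, 0.1065]
tool_rot: [3.139, -0.004, 0.001]
contact_force: [-0.5, -0.1, 1.4]
opening: 0.0004
```

```bash
python3 - <<'E'
from cell import status, eyes
import cv2, numpy as np
s=status.observe(); print(s["tool_pos"],s["contact_force"],s["opening"])
ims=[]
for n,(u0,v0,u1,v1) in {"scene":(120,130,260,290),"top":(300,130,440,290)}.items():
    d=eyes.read_camera(n)
    ims.append(cv2.resize(cv2.cvtColor(d["img"],cv2.COLOR_RGB2BGR)[v0:v1,u0:u1],(400,457)))
cv2.imwrite("pics/b1.png",np.hstack(ims))
cv2.imwrite("pics/w1.png",cv2.cvtColor(eyes.read_camera("wrist")["img"],cv2.COLOR_RGB2BGR))
E
```

```text
[ 0.53724849 -0.286047    0.10651977] [-0.48913325 -0.07045781  1.39650456] 0.0003985566328507199
```

View pics/b1.png

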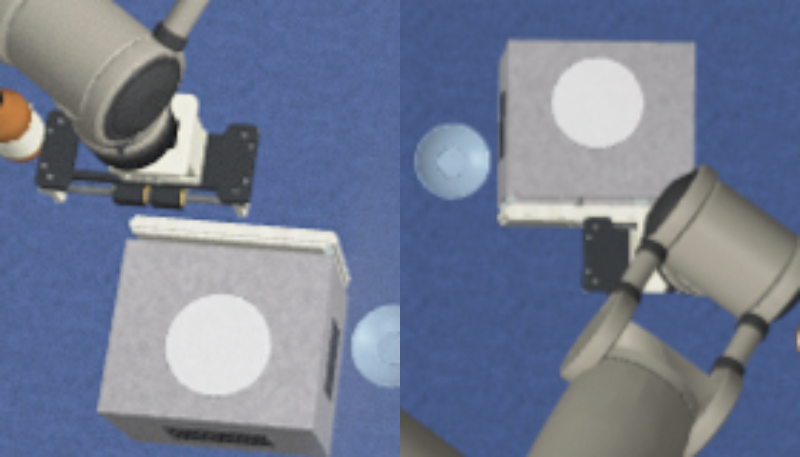

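View pics/w1.png

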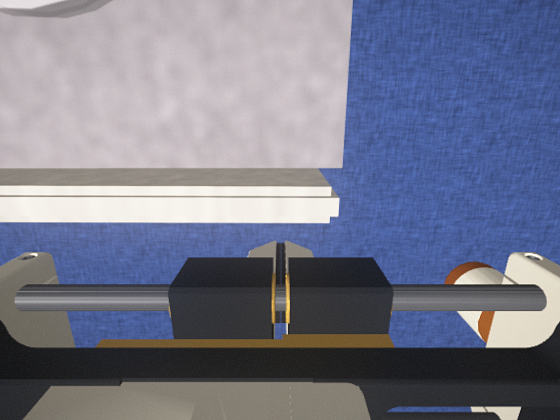

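The images show the shut fingers in front of the door near its free edge, clear of everything. I'll creep in now.

>>> jog_arm([
  [-1, [0.006, -0.001, 0.003], [0, 0, 0]],
  [-1, [0.012, -0.001, 0.003], [0, 0, 0]],
  [-1, [0.016, -0.001, 0.003], [0, 0, 0]],
  [-1, [0.019, -0.001, 0.003], [0, 0, 0]],
  [-1, [0.021, -0.001, 0.003], [0, 0, 0]],
  [-1, [0.023, -0.001, 0.003], [0, 0, 0]],
  [-1, [0.025, -0.001, 0.003], [0, 0, 0]],
  [-1, [0.026, -0.001, 0.003], [0, 0, 0]],
  [-1, [0.027, -0.001, 0.003], [0, 0, 0]],
  [-1, [0.027, -0.001, 0.003], [0, 0, 0]],
])

```text
time: 3.0
tool_pos: [0.5616, -0.2843, 0.1017]
tool_rot: [3.142, 0.001, -0.0]
contact_force: [-1.4, -0.8, 1.0]
opening: 0.0008
```

>>> jog_arm([
  [-1, [0.001, 0, 0], [0, 0, 0]],
  [-1, [0.002, 0, 0], [0, 0, 0]],
  [-1, [0.003, 0, 0], [0, 0, 0]],
  [-1, [0.004, 0, 0], [0, 0, 0]],
  [-1, [0.004, 0, 0], [0, 0, 0]],
])

```text
time: 3.42
tool_pos: [0.5659, -0.2844, 0.1017]
tool_rot: [3.141, -0.0, -0.0]
contact_force: [-1.8, -1.5, -0.3]
opening: 0.0003
```

>>> jog_arm([
  [-1, [0.001, 0, 0], [0, 0, 0]],
  [-1, [0.002, 0, 0], [0, 0, 0]],
  [-1, [0.003, 0, 0], [0, 0, 0]],
  [-1, [0.003, 0, 0], [0, 0, 0]],
])

```text
time: 3.75
tool_pos: [0.5663, -0.2843, 0.1016]
tool_rot: [-3.141, 0.006, 0.0]
contact_force: [-13.3, -1.8, 5.2]
opening: 0.0004
```

The force rose to 13 N with hardly any travel, so the door is at its inner stop. Draw back quickly.

>>> jog_arm([
  [-1, [-0.02, 0, 0], [0, 0, 0]],
  [-1, [-0.06, 0, 0], [0, 0, 0]],
  [-1, [-0.1, 0, 0], [0, 0, 0]],
  [-1, [-0.135, 0, 0], [0, 0, 0]],
  [-1, [-0.155, 0, 0], [0, 0, 0]],
  [-1, [-0.16, 0, 0], [0, 0, 0]],
  [-1, [-0.16, 0, 0], [0, 0, 0]],
])

```text
time: 4.33
tool_pos: [0.4086, -0.2843, 0.1023]
tool_rot: [3.141, -0.001, -0.002]
contact_force: [-0.0, 0.1, 0.2]
opening: 0.0006
```

```bash
cat > look.py <<'E'
from cell import status, eyes
import cv2, numpy as np, sys
t=sys.argv[1]
s=status.observe(); print(s["time"],s["tool_pos"],s["tool_rot"],s["contact_force"])
ims=[]
for n,(u0,v0,u1,v1) in {"scene":(120,130,260,290),"top":(300,130,440,290)}.items():
    d=eyes.read_camera(n)
    ims.append(cv2.resize(cv2.cvtColor(d["img"],cv2.COLOR_RGB2BGR)[v0:v1,u0:u1],(400,457)))
cv2.imwrite(f"pics/b{t}.png",np.hstack(ims))
cv2.imwrite(f"pics/w{t}.png",cv2.cvtColor(eyes.read_camera("wrist")["img"],cv2.COLOR_RGB2BGR))
E
python3 look.py 2
```

```text
4.3333 [ 0.40861842 -0.28431665  0.10226992] [ 3.14123248e+00 -1.27217482e-03 -1.84106962e-03] [-0.00618278  0.05550869  0.19150044]
```

View pics/b2.png

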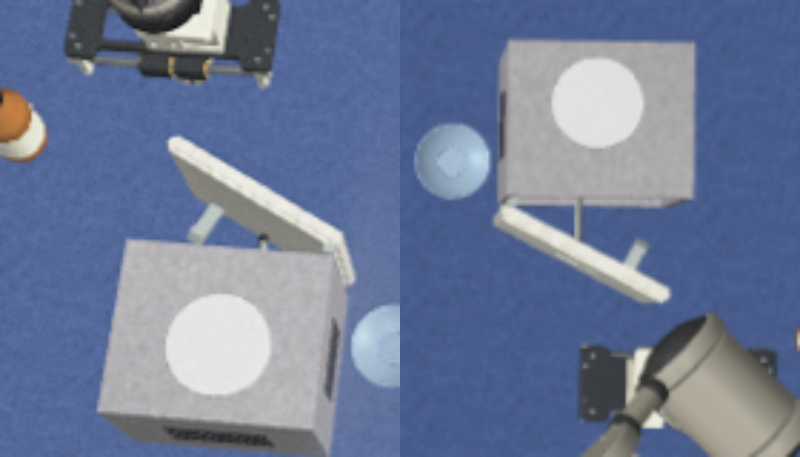

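View pics/w2.png

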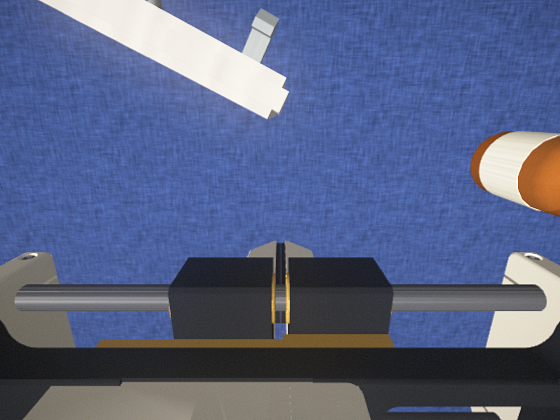

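The door sprang ajar to about 0.46 rad. In the wrist view its free edge is at about (275,105), with the way round its right side clear. The catch rod behind it is low. Go round the free edge and in behind.

>>> jog_arm([
  [-1, [0, 0.02, 0], [0, 0, 0]],
  [-1, [0, 0.05, 0], [0, 0, 0]],
  [-1, [0.01, 0.07, 0], [0, 0, 0]],
  [-1, [0.04, 0.077, 0], [0, 0, 0]],
  [-1, [0.075, 0.077, 0], [0, 0, 0]],
  [-1, [0.11, 0.077, 0], [0, 0, 0]],
  [-1, [0.135, 0.075, 0], [0, 0, 0]],
  [-1, [0.145, 0.065, 0], [0, 0, 0]],
  [-1, [0.147, 0.045, 0], [0, 0, 0]],
  [-1, [0.147, 0.02, 0], [0, 0, 0]],
  [-1, [0.147, 0, 0], [0, 0, 0]],
  [-1, [0.147, -0.005, 0], [0, 0, 0]],
])

```text
time: 5.48
tool_pos: [0.5562, -0.2752, 0.1012]
tool_rot: [-3.14, 0.001, 0.003]
contact_force: [0.4, -0.5, 0.3]
opening: 0.0005
```

```bash
python3 look.py 3
```

```text
5.4833 [ 0.55622136 -0.2751934   0.10117168] [-3.13969495e+00  1.28875545e-03  3.11191108e-03] [ 0.3711783  -0.46212745  0.26850057]
```

View pics/b3.png

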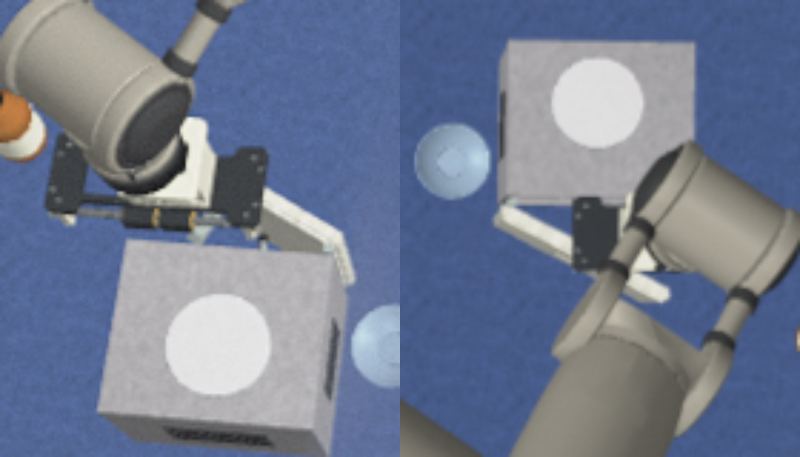

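View pics/w3.png

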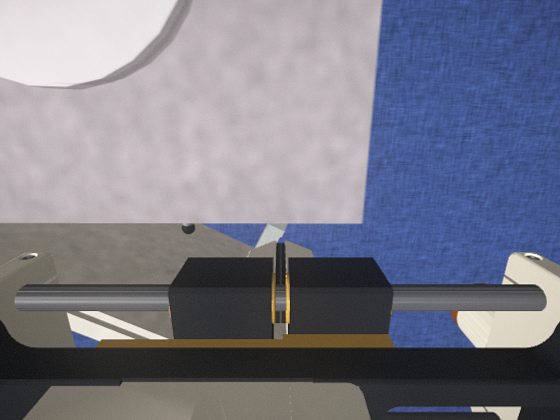

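The fingertips are behind the door, with a gap to the cabinet front. Now push along the arc around the hinge.

>>> jog_arm([
  [-1, [-0.005, -0.01, 0], [0, 0, 0]],
  [-1, [-0.014, -0.022, 0], [0, 0, 0]],
  [-1, [-0.02, -0.026, 0], [0, 0, 0]],
  [-1, [-0.028, -0.03, 0], [0, 0, 0]],
  [-1, [-0.036, -0.033, 0], [0, 0, 0]],
  [-1, [-0.043, -0.037, 0], [0, 0, 0]],
  [-1, [-0.052, -0.044, 0], [0, 0, 0]],
  [-1, [-0.061, -0.051, 0], [0, 0, 0]],
  [-1, [-0.07, -0.058, 0], [0, 0, 0]],
  [-1, [-0.077, -0.067, 0], [0, 0, 0]],
  [-1, [-0.084, -0.076, 0], [0, 0, 0]],
  [-1, [-0.091, -0.086, 0], [0, 0, 0]],
])

```text
time: 6.63
tool_pos: [0.4649, -0.194, 0.1021]
tool_rot: [3.14, -0.002, -0.001]
contact_force: [1.6, -1.0, 0.6]
opening: 0.0005
```

```bash
python3 look.py 4
```

```text
6.6333 [ 0.46491018 -0.19404624  0.10206092] [ 3.14027501e+00 -1.56037778e-03 -1.33236937e-03] [ 1.56158476 -1.00497729  0.60453539]
```

View pics/b4.png

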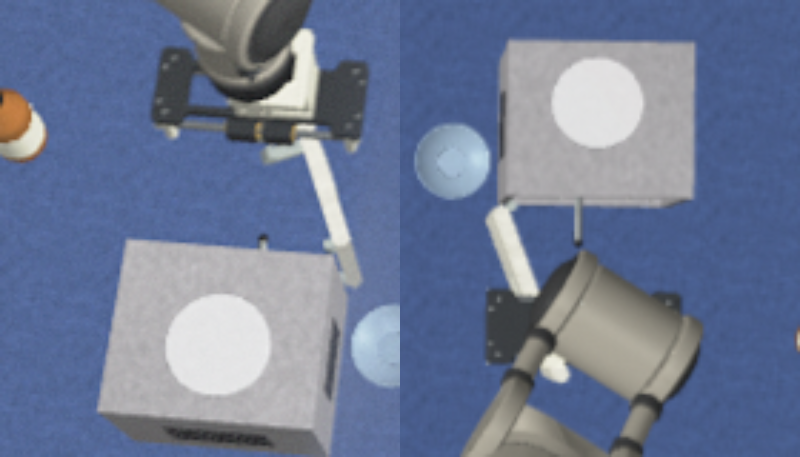

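The door is at about 1.15 rad and moving with 1-2 N. Continue past the right angle.

>>> jog_arm([
  [-1, [-0.005, -0.008, 0], [0, 0, 0]],
  [-1, [-0.009, -0.017, 0], [0, 0, 0]],
  [-1, [-0.012, -0.028, 0], [0, 0, 0]],
  [-1, [-0.014, -0.039, 0], [0, 0, 0]],
  [-1, [-0.016, -0.049, 0], [0, 0, 0]],
  [-1, [-0.017, -0.059, 0], [0, 0, 0]],
  [-1, [-0.018, -0.068, 0], [0, 0, 0]],
  [-1, [-0.018, -0.075, 0], [0, 0, 0]],
  [-1, [-0.017, -0.081, 0], [0, 0, 0]],
  [-1, [-0.017, -0.084, 0], [0, 0, 0]],
  [-1, [-0.017, -0.084, 0], [0, 0, 0]],
])

```text
time: 7.7
tool_pos: [0.4478, -0.1084, 0.1016]
tool_rot: [-3.141, 0.0, 0.001]
contact_force: [-0.6, 0.0, 0.2]
opening: 0.0003
```

```bash
python3 look.py 5
```

```text
7.7 [ 0.44781444 -0.10842498  0.10162673] [-3.14136650e+00  4.15257391e-04  6.72776535e-04] [-0.57193692  0.02760493  0.19509256]
```

View pics/b5.png

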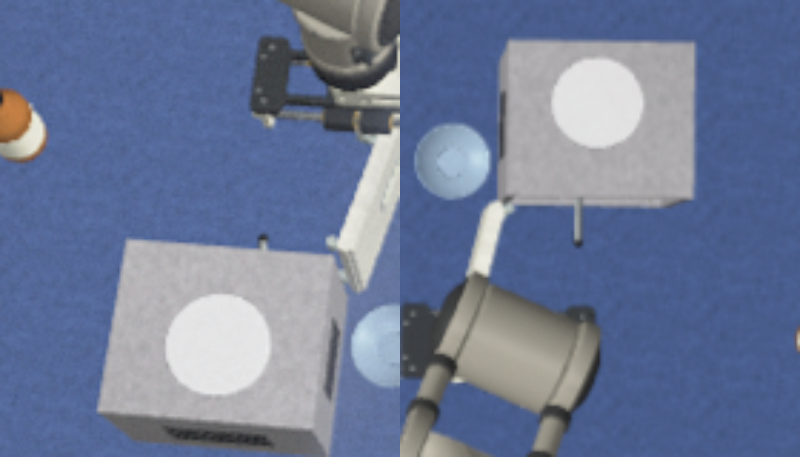

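The door is past a right angle, at about 1.8 rad. Withdraw sideways off the door, then rise.

>>> jog_arm([
  [-1, [0, 0.01, 0], [0, 0, 0]],
  [-1, [0, 0.03, 0], [0, 0, 0]],
  [-1, [0, 0.06, 0], [0, 0, 0]],
  [-1, [0, 0.09, 0], [0, 0, 0]],
  [-1, [0, 0.12, -0.02], [0, 0, 0]],
  [-1, [0, 0.15, -0.05], [0, 0, 0]],
  [-1, [0, 0.18, -0.08], [0, 0, 0]],
  [-1, [0, 0.21, -0.11], [0, 0, 0]],
  [-1, [-0.01, 0.24, -0.13], [0, 0, 0]],
  [-1, [-0.02, 0.26, -0.14], [0, 0, 0]],
  [-1, [-0.02, 0.27, -0.14], [0, 0, 0]],
  [-1, [-0.02, 0.27, -0.14], [0, 0, 0]],
])

```text
time: 8.85
tool_pos: [0.4268, -0.3819, 0.2415]
tool_rot: [3.141, -0.0, -0.004]
contact_force: [0.6, 0.7, -1.0]
opening: 0.0001
```

```bash
python3 - <<'E'
from cell import status, eyes
import cv2, numpy as np
s=status.observe(); print(s["time"],s["tool_pos"],s["contact_force"],np.abs(s["qvel"]).max())
for n in ("scene","top"):
    cv2.imwrite(f"pics/{n}6.png",cv2.cvtColor(eyes.read_camera(n)["img"],cv2.COLOR_RGB2BGR))
E
```

```text
8.85 [ 0.42681662 -0.3818952   0.24149784] [ 0.61882298  0.67401743 -1.00391869] 0.06953613227980876
```

View pics/scene6.png

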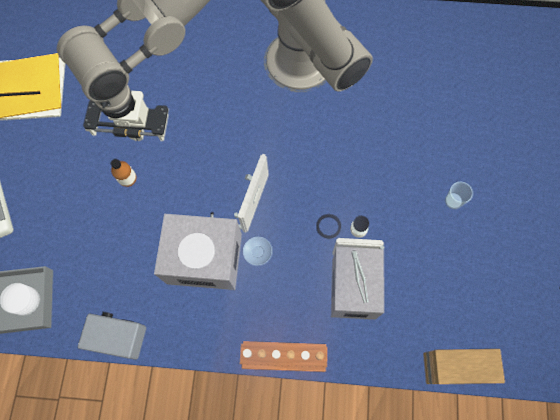

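View pics/top6.png

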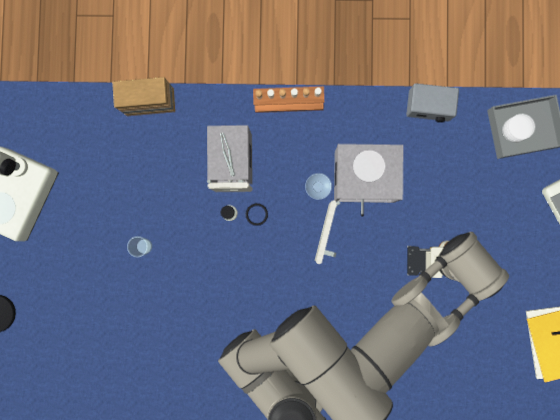

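Top view: the door runs from (335,203) to (319,262), past a right angle. Everything else sits at its starting pixel position, and the arm is clear.

>>> jog_arm([
  [-1, [0, 0, 0], [0, 0, 0]],
  [-1, [0, 0, 0], [0, 0, 0]],
  [-1, [0, 0, 0], [0, 0, 0]],
])

```text
time: 9.2
tool_pos: [0.4282, -0.378, 0.2412]
tool_rot: [-3.141, 0.001, 0.001]
contact_force: [-0.4, -0.5, -0.1]
opening: 0.0005
```

```bash
python3 -c "
from cell import job
print(job.hand_in())"
```

```text
the job is handed in; nothing more can be done
None
```

The broad cabinet's door now stands open past a right angle, at about 1.8 rad judged from the pictures. I pressed it in near the free edge with shut fingers, drew back so it sprang ajar to about 0.46 rad, then pushed it open from behind with the fingertips.

The press ended at 13 N against the door's inner stop, more than the 5 to 8 N named as ample but well under the limits. During the push, the one reading taken with the door moving was about 2 N.

In the last scene and top pictures, the narrow cabinet is still shut, and every dish, bottle and other item appears where it started. I compared those by eye only, not by re-measuring. The arm is clear of everything, contact force reads about zero, and the job took 9.2 s. No check failed or disagreed.

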